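# Roll the solder spool up its gutter into the seat

### The arm

A 6-joint arm with a two-finger parallel gripper is mounted at the origin on the work surface. World frame = base frame: x ahead of the robot, y to its left, z up, the work surface at z = 0. Lengths are in m, angles in rad, forces in N, time in s.
With the tool pointing down it reaches from about 0.275 to 0.725 m from the base axis. Payload 5.6 kg.
Tool frame: the origin (TCP) lies at the very end of the fingers, on their centre line; the grasp point (between the pads) lies 19 mm behind it; z points along the fingers, x is the direction in which the jaws open and shut, and the axes are right-handed (so a half turn about z gives the same grasp; the last joint's range is limited). The gripper opens to 85 mm and grips with 20 to 120 N. Pads are 22 mm wide; open, the fingers measure 114 mm over their backs; the gripper's body (76 mm by 85 mm) begins 54 mm behind the grasp point. The pads swing forward as they close: fully open they stand 13 mm farther back than shut.
Start: joints at [1.424, 0.255, 0.108, 0, -1.424, -0.285], TCP at [0.23, 0.5, 0.205] pointing down, gripper open.
Joint ranges: [-2.95, 2.95], [-1.21, 1.97], [-1.09, 1.5], [-2.87, 1.71], [-2.94, -0.07], [-3.05, 3.05]. Speed limits (rad/s): [2.57, 2.57, 3.14, 3.14, 3.14, 3.14].

### API

Orientations are given as a unit quaternion [w, x, y, z].
In Python, from cell import env gives the robot as it stands. The module is installed in compiled form; this text tells all that it offers.
- The arm moves only by the tool servo_tool, never from a script. Its argument "series" is a list of rows, each an object with "turn": the turn, a rotation vector about the tool's x, y, z in degrees, a list of three; "translation": the shift along the tool's x, y, z in cm, a list of three; "fingers": the opening, from -1 (shut) to 1 (fully open). A call has 1 to 10 rows; each row is the pose to reach, as a shift and turn from the pose commanded when the call began, along the tool's axes at that moment; what a row does not reach only later rows make up. A row lasts 1/10 s, in which the tool goes at most 50 mm and 8.59 degrees, less where a joint would pass 70% of its speed; a pose out of reach is approached as far as the arm can. A call with a gripper value outside its range is refused whole. The fingers move at their own pace and stop on an object; "newtons" is the grip in N (left out, the last holds). Time passes only in rows, so rows that repeat a pose let the fingers close. It gives the time, the measured TCP pose, the force and the opening at its end, in the units of the state.
- env.sense(): the state, without advancing time (a new reading comes with each control period).
- env.snapshot(name): name is "scene" or "top"; returns a dict with "img" (480x640x3 uint8, blue, green, red), "z_map" (480x640 float32, m along the optical axis (not along the pixel's ray), 0 where there is no reading), "fx", "fy", "cx", "cy" (pixels), "k1" (the pictures are not rectified: a ray, as slopes to the right and down, at radius r is drawn at 1 + k1 r^2 times it, then the intrinsics apply), "R" (3x3) and "t" (3): a world point X has camera coordinates R X + t. Camera axes: x right, y down, z forward; pixel columns grow to the right and rows downward; lengths in m; the calibration is good to about 2 mm. A picture is of the moment at which its call begins.
- env.finish_job(): hands the job in, once; it reports no verdict.
The state is a dict: "time_s": time; "joints": joint angles; "dq": joint speeds; "tau": joint torques, N m; "eef_pos": TCP position; "eef_rot": TCP orientation; "ft_force": force on the tool from outside, world axes, zero at the start; "ft_torque": the same for the moment, N m; "gripper_width": opening from 0.0 (shut) to 1.0 (fully open).
Only numpy, scipy, OpenCV 4.12 (cv2) and the standard library are available. Lean on these libraries where they do the work, as an engineer would, in place of code of your own. Each camera call takes 0.05 s, during which the arm holds its last target.

### The job

The solder spool lies at the low end of the sloped metal gutter. With your fingertips, gently push it up the gutter and over the crest so that it comes to rest in the seat against the tall end plate and does not roll back down, then take your hand away. Keep it rolling in the gutter: don't pinch, lift or fling it, don't let it run back down, and leave the things standing around alone.

Things in the scene. Friction and masses are not known exactly. Their poses are not given: they have to be found in the camera images.
- gutter: Fixed aluminium channel on a dark steel base, 264 mm long, 74 wide. Origin under the base's middle on the bench; x level along the gutter from low end to end plate, y across, z up. Floor climbs at 9 degrees from 31 mm height to a crest at x = 70 mm, height 62 mm, then dips at 8 degrees to the end plate. Side walls 54 mm apart inside, 4 mm thick, rise 12 mm above the floor.
- ramp: The climbing part, fixed to the gutter. Origin on the floor at the middle of the crest; x uphill along the floor, y across, z square to the floor. Floor is z = 0 from x = -200 mm to 0. At x = -200 mm the low end is closed by a lip, 12 mm high above the floor and 4 mm thick.
- seat: The short dipping part beyond the crest, fixed to the gutter. Origin on the floor at the middle of the crest; x along the floor, down towards the end plate, y across, z square to the floor. Floor is z = 0; the end plate's face is at x = 58 mm, its top 40 mm above the floor. A spool seated against it has its centre at x = 28, z = 30 mm.
- spool: The full solder spool in the gutter: two flanges 60 mm in diameter, 3 mm thick, 46 mm over all, filled nearly to their rims with wound solder (in effect a smooth 60 mm cylinder); 0.2 to 0.35 kg. Origin at its centre, y along its axle (across the gutter). It rolls freely; at the start it rests against the low lip, centre at about ramp x = -176, z = 30 mm.
- spare_spool: A like spool lying flat on the bench beside the gutter, 60 mm in diameter, 46 mm high; loose, leave alone. Origin at its centre, z along its axle.
- flux_tin: Round closed metal tin, 56 mm in diameter, 40 mm high, loose on the bench beside the gutter; leave alone. Origin at the centre of its underside.
- tip_pot: Small dark open steel pot, 66 mm in diameter, 45 mm high, loose on the bench beside the gutter; leave alone. Origin at the centre of its underside.
- driver: Screwdriver, 170 mm long, lying loose on the bench roughly along the gutter's far side; leave alone. Origin under its middle.

How it is judged:
On the way:
1. the spool has been rolled half way up the ramp, still standing on its floor (x of spool in the frame of ramp between -0.1 and -0.01 m and z of spool in the frame of ramp between 0.026 and 0.036 m).
At the end, for the whole second after the job is handed in: The spool rests on the seat's floor, its centre 21 to 34 mm beyond the crest (28 mm when it touches the end plate) and 25 to 34 mm above the floor, its axle within 0.25 rad of square to the gutter, moving slower than 20 mm/s; the four things beside the gutter are within 25 mm of where they began (x of spool in the frame of seat between 0.021 and 0.034 m and z of spool in the frame of seat between 0.025 and 0.034 m and angle between the y axis of spool and the y axis of gutter, either way round below 0.25 rad and linear speed of spool below 0.02 m/s and distance of each of spare_spool, flux_tin, tip_pot, driver from where it was at the start of the episode below 0.025 m).
It fails at once if the spool is lifted more than 10 mm off the gutter's floor (z of spool in the frame of ramp above 0.04 m or z of spool in the frame of seat above 0.04 m).
It fails at once if the spool is flung, or runs away down the gutter, faster than 0.35 m/s (linear speed of spool above 0.35 m/s).
It fails at once if the spool is pinched or rammed with more than 30 N (contact force between the fingers and spool above 30 N).
It fails at once if a thing beside the gutter is pushed more than 25 mm (distance of any of spare_spool, flux_tin, tip_pot, driver from where it was at the start of the episode above 0.025 m).
It also fails if it takes over 38 s, if anything falls off the work surface, if the arm or the gripper's body presses on something with over 40 N, if the wrist force passes 120 N, or if a joint passes its speed limit or range.

## Working session

There is one attempt and no reset: what is moved stays moved. The work goes in short steps, Python scripts to look and compute and a tool call to move; the robot and the scene stay as the last step left them, time stands still between calls to the robot, and variables do not carry over. Pictures are saved under pics/ and viewed, and the job is handed in when it is done.

Besides the shell and the picture viewer there is one more tool, called by a JSON object that holds its "op" and its "data", one argument or row to a line. servo_tool: Moves the arm, as the interface text tells. Its arguments: {"type":"object","properties":{"series":{"type":"array"},"newtons":{"type":"number"}},"required":["series"]}

```bash
mkdir -p pics
python3 - <<'E'
from cell import env
import cv2,numpy as np,pickle
s=env.sense();print(s)
for n in("scene","top"):
    d=env.snapshot(n);cv2.imwrite(f"pics/{n}0.png",d["img"]);pickle.dump(d,open(f"{n}0.pkl","wb"))
    print(n,{k:d[k] for k in d if k not in("img","z_map")}, -d["R"].T@d["t"])
E
```

```text
{'time_s': 0.0, 'joints': array([ 1.42364607e+00,  2.55749431e-01,  1.07001238e-01, -5.06580214e-04,
       -1.42390191e+00, -2.84595131e-01]), 'dq': array([-0.00183436, -0.00040339, -0.001099  , -0.00211339, -0.00140599,
        0.00026463]), 'tau': array([-9.20186612e-04, -3.86635172e+01,  2.37940639e+01,  5.36518246e+00,
       -6.23964414e-03, -1.19808909e-06]), 'eef_pos': array([0.22986079, 0.49905529, 0.2039884 ]), 'eef_rot': array([-7.97751581e-04, -5.39200816e-01,  8.42176679e-01, -5.34299673e-04]), 'ft_force': array([ 0.52217964, -0.10614838, -0.30118108]), 'ft_torque': array([ 0.00866062, -0.0416739 ,  0.02778322]), 'gripper_width': 1.0009712823494983}
scene {'fx': 534.4504696519296, 'fy': 534.4504696519296, 'cx': 325.592552120368, 'cy': 239.06473190065336, 'k1': -0.06407105379765639, 'R': array([[-0.49264303,  0.87018892,  0.00860703],
       [ 0.52166652,  0.30322039, -0.79744682],
       [-0.69653922, -0.38836662, -0.60332784]]), 't': array([ 0.26790551, -0.26136948,  1.13816578])} [1.06110659 0.28814974 0.47595297]
top {'fx': 539.9940667444241, 'fy': 539.9940667444241, 'cx': 321.0971169868085, 'cy': 242.90719658266434, 'k1': -0.1686258327103698, 'R': array([[-2.96398005e-02, -9.99560443e-01, -6.34276708e-04],
       [-9.93511704e-01,  2.95301310e-02, -1.09829260e-01],
       [ 1.09799714e-01, -2.62515602e-03, -9.93950266e-01]]), 't': array([0.04328272, 0.59926396, 0.66949203])} [0.52314861 0.02732488 0.73128595]
```

View pics/scene0.png

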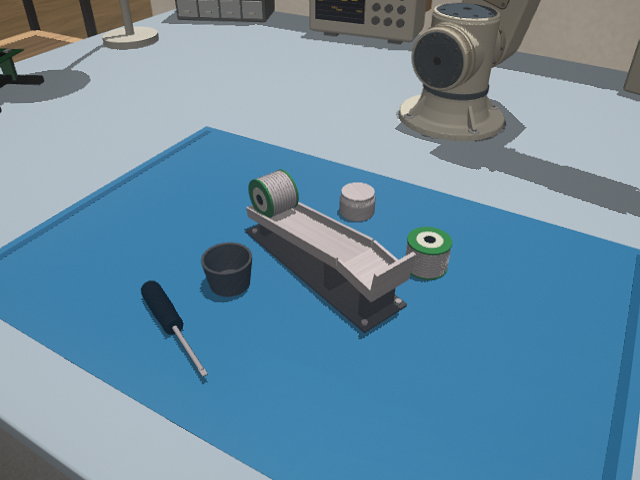

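View pics/top0.png

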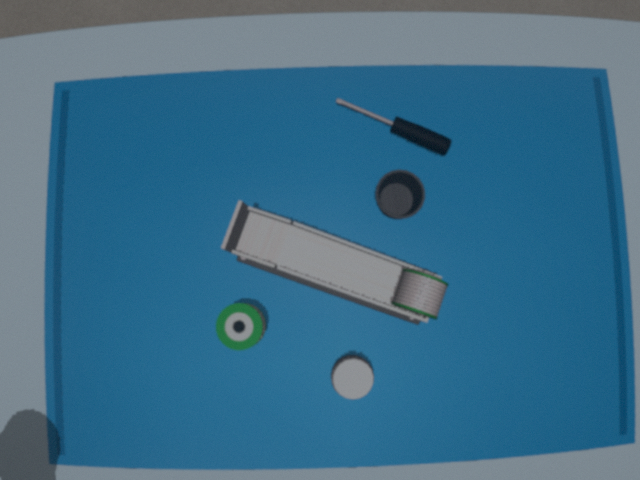

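The scene view shows the spool at the low end (274,193) and the end plate near (395,270). In the top view the spool is at (420,292) and the end plate at (235,228), so uphill is roughly +y with a little +x. Next I'll measure the gutter from the depth.

```bash
cat > h.py <<'E'
import cv2,numpy as np,pickle
def cloud(d):
    K=np.array([[d["fx"],0,d["cx"]],[0,d["fy"],d["cy"]],[0,0,1]])
    u,v=np.meshgrid(np.arange(640.),np.arange(480.))
    p=cv2.undistortPoints(np.stack([u,v],-1).reshape(-1,1,2),K,np.array([d["k1"],0,0,0])).reshape(480,640,2)
    z=d["z_map"]; C=np.dstack([p*z[...,None],z])
    W=(C-d["t"])@d["R"]
    W[z<=0]=np.nan
    return W
E
python3 - <<'E'
from h import *
d=pickle.load(open("top0.pkl","rb"));W=cloud(d)
m=(W[...,2]>0.025)
m=m.astype(np.uint8);m[:, :60]=0
n,l,st,c=cv2.connectedComponentsWithStats(m)
for i in range(1,n):
    if st[i,4]>150:
        P=W[l==i];print(i,st[i],np.nanmedian(P,0).round(4),np.nanpercentile(P[:,2],[2,98]).round(4))
i=l[260,340];P=W[l==i]
r=cv2.minAreaRect((P[:,:2]*1000).astype(np.float32));print(r,cv2.boxPoints(r))
E
```

```text
16 [375 170  50  49 788] [ 0.6708 -0.0876  0.0426] [0.0259 0.0462]
17 [  221   201   227   122 11183] [0.5729 0.0104 0.0571] [0.0378 0.0931]
18 [ 216  303   48   47 1763] [0.4962 0.1323 0.0456] [0.042  0.0481]
19 [ 331  356   43   43 1454] [ 0.4272 -0.0088  0.0392] [0.0272 0.0419]
((571.1582641601562, 6.970611572265625), (276.0202331542969, 62.72315216064453), 68.6917953491211) [[ 491.78986 -110.20871]
 [ 550.22516 -133.00134]
 [ 650.5267   124.14993]
 [ 592.0914   146.94257]]
```

Run:
```python
from h import *
a=np.radians(68.69);ex=np.array([np.cos(a),np.sin(a)]);ey=np.array([-ex[1],ex[0]])
c=np.array([.57116,.00697])
for n in("top0","scene0"):
    W=cloud(pickle.load(open(n+".pkl","rb"))).reshape(-1,3)
    s=(W[:,:2]-c)@ex;t=(W[:,:2]-c)@ey;z=W[:,2]
    print(n)
    k=(abs(t)<.02)&(z>.02)
    for b in np.arange(-.15,.15,.008):
        q=k&(s>=b)&(s<b+.008)
        if q.sum()>3: print(round(b+.004,3),q.sum(),np.percentile(z[q],[10,50,90]).round(4))
    # walls & axis angle
    for lo,hi in((-.06,-.0),(0,.06)):
        q=(s>lo)&(s<hi)&(abs(t)<.05)&(z>.03+0.0)
        print("t range",np.percentile(t[q],[.5,99.5]))
    q=(s>-.145)&(s<-.07)&(abs(t)<.05)&(z>.06)
    P=np.c_[s,t,z][q]; print("spool t",np.percentile(P[:,1],[1,99]))
    # cylinder circle fit (s,z)
    from scipy.optimize import least_squares
    r=least_squares(lambda p:np.hypot(P[:,0]-p[0],P[:,2]-p[1])-.03,[-.1,.06],loss="soft_l1",f_scale=.002);print("spool c",r.x)
    q=(s>.1)&(s<.16)&(abs(t)<.05)&(z>.085);print("plate s",np.percentile(s[q],[1,50,99]),z[q].max() if q.any() else 0)
```

```text
top0
-0.138 46 [0.0705 0.0751 0.0786]
-0.13 170 [0.0796 0.0835 0.0865]
-0.122 194 [0.0875 0.0895 0.0918]
-0.114 218 [0.0906 0.0921 0.0936]
-0.106 229 [0.0908 0.0922 0.0938]
-0.098 239 [0.0881 0.0901 0.0919]
-0.09 247 [0.0821 0.0855 0.0885]
-0.082 346 [0.037  0.0714 0.0802]
-0.074 188 [0.0369 0.0387 0.0401]
-0.066 194 [0.0382 0.0397 0.0414]
-0.058 188 [0.0398 0.0412 0.0428]
-0.05 192 [0.0412 0.0424 0.0442]
-0.042 195 [0.0423 0.0438 0.0453]
-0.034 191 [0.0438 0.0452 0.0465]
-0.026 195 [0.045  0.0467 0.048 ]
-0.018 198 [0.0461 0.0478 0.0494]
-0.01 199 [0.0476 0.0492 0.0507]
-0.002 197 [0.0489 0.0501 0.0517]
0.006 201 [0.0501 0.0516 0.0533]
0.014 200 [0.0515 0.0528 0.0545]
0.022 202 [0.0527 0.0542 0.0557]
0.03 202 [0.0539 0.0553 0.0566]
0.038 203 [0.0552 0.0567 0.0582]
0.046 204 [0.0565 0.058  0.0595]
0.054 204 [0.0579 0.0594 0.0607]
0.062 206 [0.0589 0.0605 0.0619]
0.07 200 [0.0596 0.061  0.0625]
0.078 198 [0.0587 0.0604 0.0618]
0.086 199 [0.0579 0.0592 0.0608]
0.094 197 [0.0566 0.0582 0.0597]
0.102 189 [0.0556 0.0569 0.0584]
0.11 189 [0.0545 0.0558 0.0574]
0.118 192 [0.0535 0.0548 0.05
[... 853 characters left out ...]
0.0532 0.0541]
0.022 84 [0.0537 0.0547 0.0555]
0.03 89 [0.0551 0.0559 0.0569]
0.038 96 [0.0565 0.0573 0.058 ]
0.046 135 [0.0256 0.0582 0.0592]
0.054 125 [0.0285 0.0597 0.0607]
0.062 103 [0.0602 0.061  0.0622]
0.07 133 [0.0607 0.0617 0.0627]
0.078 142 [0.0596 0.0608 0.0617]
0.086 149 [0.0587 0.0598 0.0609]
0.094 154 [0.0575 0.0585 0.0597]
0.102 116 [0.0566 0.0576 0.0585]
0.11 35 [0.0556 0.0567 0.0576]
0.118 151 [0.0213 0.0257 0.03  ]
0.126 10 [0.0503 0.0515 0.0533]
0.134 609 [0.0563 0.0776 0.0933]
t range [-0.03289718  0.03011599]
t range [-0.03258206  0.03028522]
spool t [-0.02361475  0.02328693]
spool c [-0.1101067   0.06234553]
plate s [0.13106686 0.13559518 0.13714252] 0.09518157675862497
```

```bash
cat >> h.py <<'E'
from scipy.spatial.transform import Rotation as Ro
O=np.array([.5712,.0070]);a_=np.radians(68.69);EX=np.array([np.cos(a_),np.sin(a_)]);EY=np.array([-EX[1],EX[0]])
def Rt(s): q=s["eef_rot"];return Ro.from_quat([q[1],q[2],q[3],q[0]])
Xd=np.r_[EY,0];Zd=np.array([0,0,-1.]);Rd=Ro.from_matrix(np.c_[Xd,np.cross(Zd,Xd),Zd])
def go(s,gx,gy,z):
    R=Rt(s);tgt=np.r_[O+gx*EX+gy*EY,z]
    print("trans cm",(R.inv().apply(tgt-s["eef_pos"])*100).round(2),"turn",np.degrees((R.inv()*Rd).as_rotvec()).round(2))
def where(s):
    d=s["eef_pos"][:2]-O;print("t",round(s["time_s"],2),"gutter",(d@EX).round(4),(d@EY).round(4),"z",s["eef_pos"][2].round(4),"F",s["ft_force"].round(2),"w",round(s["gripper_width"],3),"yawerr",np.degrees((Rt(s).inv()*Rd).as_rotvec()).round(2))
E
python3 -c "
from h import *;from cell import env
s=env.sense();where(s);go(s,-.175,0,.20)"
```

```text
t 0.1 gutter 0.3344 0.4968 z 0.2041 F [-0.13 -1.1  -0.08] w 1.002 yawerr [-8.000e-02 -8.000e-02  8.657e+01]
trans cm [ 47.87 -52.64   0.5 ] turn [-8.000e-02 -8.000e-02  8.657e+01]
```

{"op": "servo_tool", "data": {
  "series": [
    {"translation": [4,-4.4,0],"turn": [0,0,7],"fingers": -0.7},
    {"translation": [7.5,-8.2,0],"turn": [0,0,14],"fingers": -0.7},
    {"translation": [11,-12.1,0],"turn": [0,0,21],"fingers": -0.7},
    {"translation": [14.5,-16,0],"turn": [0,0,28],"fingers": -0.7},
    {"translation": [18,-19.8,0],"turn": [0,0,35],"fingers": -0.7},
    {"translation": [21.5,-23.6,0],"turn": [0,0,42],"fingers": -0.7},
    {"translation": [25,-27.5,0],"turn": [0,0,49],"fingers": -0.7},
    {"translation": [28.5,-31.3,0],"turn": [0,0,56],"fingers": -0.7},
    {"translation": [32,-35.2,0],"turn": [0,0,63],"fingers": -0.7},
    {"translation": [35,-38.5,0],"turn": [0,0,70],"fingers": -0.7}
  ],
  "newtons": 20
}}

```text
time_s: 1.1
eef_pos: [0.4255, 0.0372, 0.2049]
eef_rot: [0.0, 0.044, 0.999, 0.0]
ft_force: [1.1, 0.5, 1.1]
gripper_width: 0.149
```

```bash
python3 -c "
from h import *;from cell import env
s=env.sense();where(s);print(s['joints']);go(s,-.175,0,.15)"
```

```text
t 1.1 gutter -0.0248 0.1467 z 0.2049 F [1.1  0.48 1.14] w 0.149 yawerr [ 0.02  0.   16.3 ]
[ 4.56931959e-01  8.74788052e-03 -1.80739767e-01 -2.20963306e-04
 -1.38110022e+00 -5.44293834e-01]
trans cm [ -9.87 -18.54   5.48] turn [ 0.02  0.   16.3 ]
```

{"op": "servo_tool", "data": {
  "series": [
    {"translation": [-1.5,-3,0],"turn": [0,0,3],"fingers": -0.7},
    {"translation": [-3.5,-6,1],"turn": [0,0,6],"fingers": -0.7},
    {"translation": [-5.5,-10,2],"turn": [0,0,10],"fingers": -0.7},
    {"translation": [-7.5,-14,3],"turn": [0,0,14],"fingers": -0.7},
    {"translation": [-9,-17,4],"turn": [0,0,16],"fingers": -0.7},
    {"translation": [-9.8,-18.5,5],"turn": [0,0,16.3],"fingers": -0.7},
    {"translation": [-9.8,-18.5,5.5],"turn": [0,0,16.3],"fingers": -0.7},
    {"translation": [-9.8,-18.5,5.5],"turn": [0,0,16.3],"fingers": -0.7}
  ]
}}

```text
time_s: 1.9
eef_pos: [0.5068, -0.1531, 0.1486]
eef_rot: [-0.001, 0.183, 0.983, 0.0]
ft_force: [-0.2, 0.3, -0.4]
gripper_width: 0.153
```

```bash
python3 -c "
from h import *;from cell import env
s=env.sense();where(s);print(s['joints']);go(s,-.165,0,.055)
d=env.snapshot('scene');cv2.imwrite('pics/scene1.png',d['img'])"
```

```text
t 1.9 gutter -0.1726 0.0018 z 0.1486 F [-0.22  0.28 -0.45] w 0.153 yawerr [-0.03 -0.16  0.22]
[ 2.10596790e-03  2.40777234e-01 -5.46285121e-02 -6.07173094e-04
 -1.27814732e+00 -3.69937462e-01]
trans cm [-0.21  0.76  9.36] turn [-0.03 -0.16  0.22]
```

View pics/scene1.png

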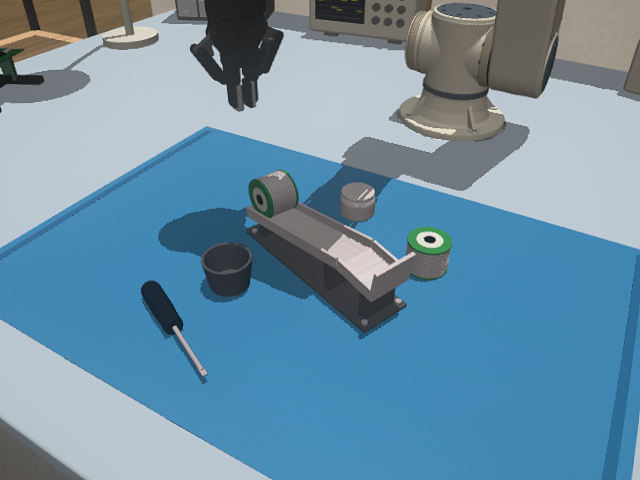

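The picture shows the fingers pointing down at (242,95), up behind the spool (274,193), with nothing disturbed. Next I'll descend behind the spool.

{"op": "servo_tool", "data": {
  "series": [
    {"translation": [-0.1,0,2],"turn": [0,0,0.2],"fingers": -0.7},
    {"translation": [-0.2,0.2,5],"turn": [0,0,0.2],"fingers": -0.7},
    {"translation": [-0.2,0.4,8],"turn": [0,0,0.2],"fingers": -0.7},
    {"translation": [-0.2,0.4,9.3],"turn": [0,0,0.2],"fingers": -0.7},
    {"translation": [-0.2,0.5,9.4],"turn": [0,0,0.2],"fingers": -0.7},
    {"translation": [-0.2,0.5,9.4],"turn": [0,0,0.2],"fingers": -0.7}
  ]
}}

```text
time_s: 2.55
eef_pos: [0.512, -0.1486, 0.057]
eef_rot: [0.001, 0.184, 0.983, -0.0]
ft_force: [-0.6, 0.6, 0.2]
gripper_width: 0.149
```

```bash
python3 -c "
from h import *;from cell import env
s=env.sense();where(s);go(s,-.15,0,.055)
d=env.snapshot('scene');cv2.imwrite('pics/scene2.png',cv2.resize(d['img'][100:280,160:400],None,fx=3,fy=3))"
```

```text
t 2.55 gutter -0.1665 -0.0014 z 0.057 F [-0.64  0.56  0.21] w 0.149 yawerr [0.01 0.08 0.16]
trans cm [0.14 1.65 0.2 ] turn [0.01 0.08 0.16]
```

View pics/scene2.png

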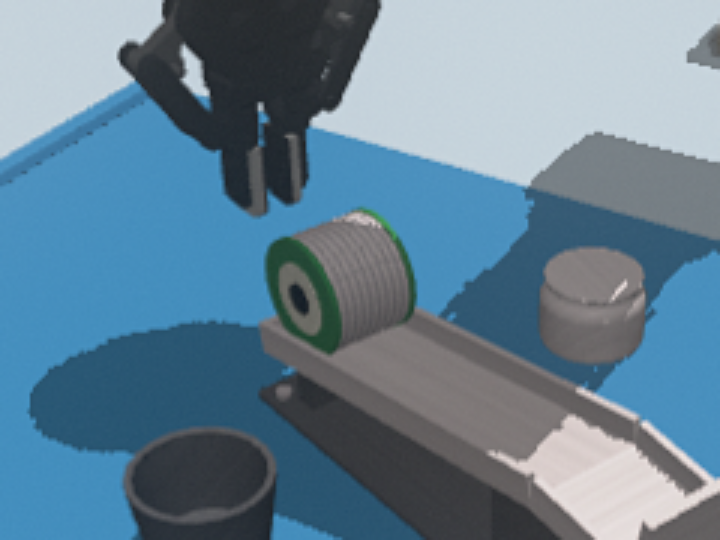

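```bash
python3 -c "
from h import *;from cell import env
s=env.sense();where(s)
for n in('scene','top'):
    W=cloud(env.snapshot(n)).reshape(-1,3)
    g=(W[:,:2]-O)@EX;t=(W[:,:2]-O)@EY;z=W[:,2]
    k=(g>-.2)&(g<-.141)&(abs(t)<.06)&(z>.03)&(z<.12)
    print(n,k.sum())
    for b in np.arange(.04,.12,.006):
        q=k&(z>=b)&(z<b+.006)
        if q.sum()>2:print(b.round(3),q.sum(),'g',np.percentile(g[q],[2,50,98]).round(4),'t',np.percentile(t[q],[2,98]).round(4))
"
```

```text
t 2.6 gutter -0.1666 -0.0019 z 0.0575 F [-0.22 -0.87  0.4 ] w 0.146 yawerr [0.03 0.15 0.15]
scene 574
0.082 36 g [-0.1758 -0.1619 -0.1548] t [-0.0165  0.0082]
0.088 81 g [-0.1762 -0.1593 -0.1543] t [-0.0217  0.0149]
0.094 102 g [-0.1748 -0.1593 -0.1543] t [-0.023   0.0166]
0.1 106 g [-0.1751 -0.1601 -0.1546] t [-0.0236  0.0153]
0.106 104 g [-0.1761 -0.1596 -0.154 ] t [-0.0233  0.0167]
0.112 111 g [-0.1757 -0.1596 -0.1549] t [-0.0229  0.0166]
0.118 34 g [-0.1739 -0.1603 -0.1556] t [-0.0229  0.0149]
top 0
```

{"op": "servo_tool", "data": {
  "series": [
    {"translation": [0,0,1],"turn": [0,0,0],"fingers": -0.7},
    {"translation": [0.1,0,2],"turn": [0,0,0],"fingers": -0.7},
    {"translation": [0.1,0,2],"turn": [0,0,0],"fingers": -0.7}
  ]
}}

```text
time_s: 3.0
eef_pos: [0.5088, -0.1487, 0.0339]
eef_rot: [-0.002, 0.185, 0.983, -0.0]
ft_force: [-0.1, -0.3, 0.7]
gripper_width: 0.15
```

```bash
cat > tip.py <<'E'
from h import *;from cell import env
def tip(fn=None):
    s=env.sense();where(s);d=env.snapshot('scene')
    if fn: cv2.imwrite(fn,cv2.resize(d['img'][100:280,160:400],None,fx=3,fy=3))
    W=cloud(d)
    g=(W[...,:2]-O)@EX;t=(W[...,:2]-O)@EY;z=W[...,2]
    gx=(s['eef_pos'][:2]-O)@EX
    v=cv2.cvtColor(d['img'],cv2.COLOR_BGR2HSV)
    k=(abs(g-gx)<.014)&(abs(t)<.03)&(z>.0)&(z<.16)&(v[...,1]<90)
    print('finger z',np.percentile(z[k],[0,1,2,5]).round(4),'front g',np.percentile(g[k],[90,98]).round(4),'t',np.percentile(t[k],[1,99]).round(4))
    return s
E
python3 -c "
from tip import *
tip('pics/scene3.png')"
```

```text
t 3.0 gutter -0.1677 0.0015 z 0.0339 F [-0.1  -0.27  0.67] w 0.15 yawerr [-0.04 -0.21  0.04]
finger z [0.0621 0.066  0.0676 0.0717] front g [-0.1555 -0.1543] t [-0.0286  0.0288]
```

View pics/scene3.png

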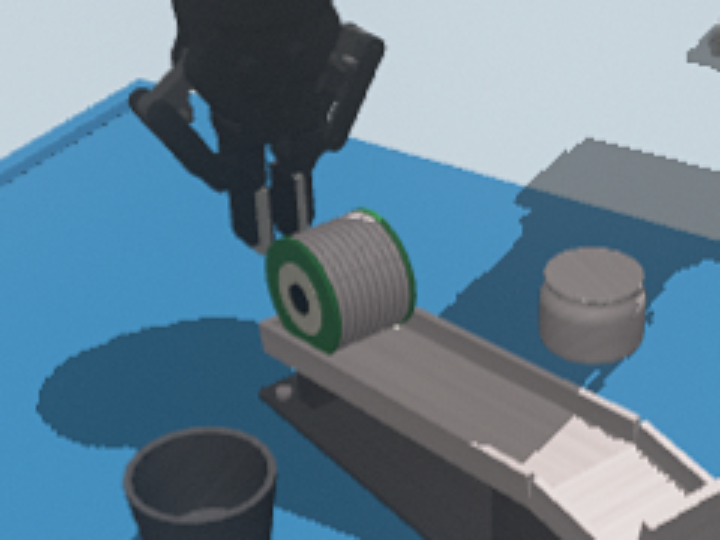

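The fingertips show at (250,248) in the crop. The camera puts them at about z=0.062 against a reported TCP of 0.034, and the earlier pose gave the same ~25 mm gap. I'll use the camera height and lower the tips so they meet the spool's centre height, still clear above the lip.

{"op": "servo_tool", "data": {
  "series": [
    {"translation": [0,0.1,0.8],"turn": [0,0,0],"fingers": -0.7},
    {"translation": [0,0.3,0.8],"turn": [0,0,0],"fingers": -0.7},
    {"translation": [0,0.6,0.8],"turn": [0,0,0],"fingers": -0.7},
    {"translation": [0,0.9,0.8],"turn": [0,0,0],"fingers": -0.7},
    {"translation": [0,1.2,0.8],"turn": [0,0,0],"fingers": -0.7},
    {"translation": [0,1.2,0.8],"turn": [0,0,0],"fingers": -0.7}
  ]
}}

```text
time_s: 3.65
eef_pos: [0.5152, -0.1373, 0.0281]
eef_rot: [0.0, 0.184, 0.983, 0.0]
ft_force: [0.7, 0.2, 0.1]
gripper_width: 0.152
```

```bash
python3 -c "
from tip import *
tip('pics/scene4.png')"
```

```text
t 3.65 gutter -0.1548 -0.0003 z 0.0281 F [0.7  0.24 0.06] w 0.152 yawerr [0.01 0.03 0.1 ]
finger z [0.0649 0.0693 0.0727 0.077 ] front g [-0.1424 -0.1413] t [-0.0293  0.029 ]
```

View pics/scene4.png

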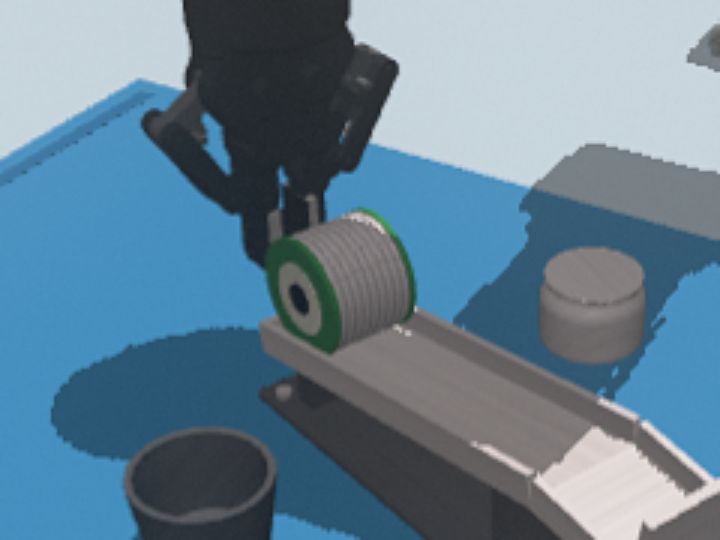

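{"op": "servo_tool", "data": {
  "series": [
    {"translation": [0,0.2,0],"turn": [0,0,0],"fingers": -0.7},
    {"translation": [0,0.4,0],"turn": [0,0,0],"fingers": -0.7},
    {"translation": [0,0.6,0],"turn": [0,0,0],"fingers": -0.7},
    {"translation": [0,0.8,-0.05],"turn": [0,0,0],"fingers": -0.7},
    {"translation": [0,1.1,-0.1],"turn": [0,0,0],"fingers": -0.7},
    {"translation": [0,1.4,-0.15],"turn": [0,0,0],"fingers": -0.7},
    {"translation": [0,1.7,-0.2],"turn": [0,0,0],"fingers": -0.7},
    {"translation": [0,2.0,-0.25],"turn": [0,0,0],"fingers": -0.7},
    {"translation": [0,2.0,-0.25],"turn": [0,0,0],"fingers": -0.7}
  ]
}}

```text
time_s: 4.6
eef_pos: [0.5222, -0.1197, 0.031]
eef_rot: [0.0, 0.184, 0.983, -0.001]
ft_force: [-0.2, -3.4, 2.6]
gripper_width: 0.155
```

```bash
cat >> tip.py <<'E'
def spool(fn=None,crop=(100,340,160,480)):
    from scipy.optimize import least_squares
    s=env.sense();where(s);d=env.snapshot('scene')
    if fn:
        a,b,c,e=crop;cv2.imwrite(fn,cv2.resize(d['img'][a:b,c:e],None,fx=2.5,fy=2.5))
    W=cloud(d);hsv=cv2.cvtColor(d['img'],cv2.COLOR_BGR2HSV)
    g=(W[...,:2]-O)@EX;t=(W[...,:2]-O)@EY;z=W[...,2]
    fl=.062+np.where(g<.07,(g-.07)*.1584,-(g-.07)*.1405)
    k=(abs(t)<.021)&(abs(g)<.135)&(z>fl+.008)&(g<.125)&(g>(s['eef_pos'][:2]-O)@EX+.012)
    P=np.c_[g[k],z[k]]
    r=least_squares(lambda p:np.hypot(P[:,0]-p[0],P[:,1]-p[1])-.03,[np.median(P[:,0]),.07],loss='soft_l1',f_scale=.002)
    q=k
    # axis yaw: green flange pixels / slope of g vs t at crown
    print('spool gx,z',r.x.round(4),'n',len(P),'res',np.median(abs(r.fun)).round(4))
E
python3 -c "
from tip import *
spool('pics/scene5.png')"
```

```text
t 4.6 gutter -0.1358 -0.0004 z 0.031 F [-0.23 -3.44  2.65] w 0.155 yawerr [-0.05  0.05  0.09]
spool gx,z [-0.0822  0.2251] n 5171 res 0.0451
```

View pics/scene5.png

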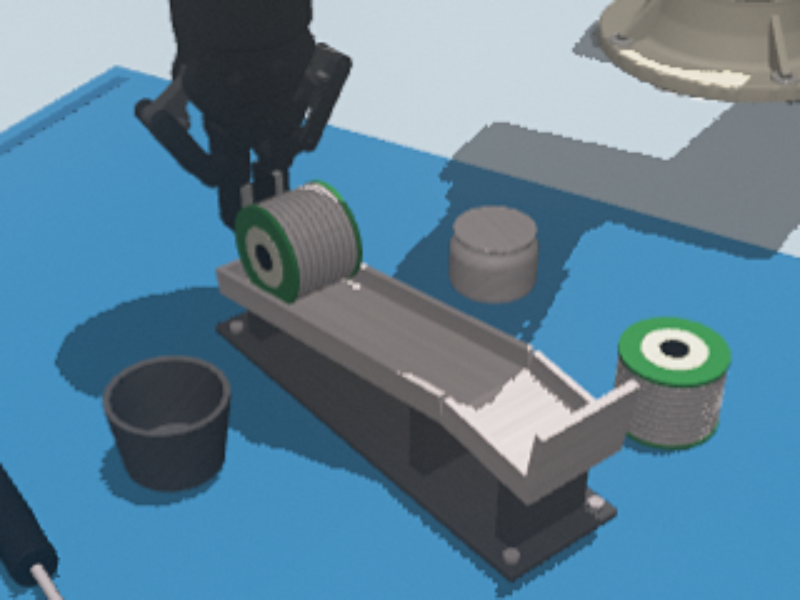

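The spool rolled about 15 mm up, with the finger still in contact (force about 3.4 N). I'll continue along the 9° slope.

{"op": "servo_tool", "data": {
  "series": [
    {"translation": [0,0.4,-0.06],"turn": [0,0,0],"fingers": -0.7},
    {"translation": [0,0.8,-0.13],"turn": [0,0,0],"fingers": -0.7},
    {"translation": [0,1.2,-0.19],"turn": [0,0,0],"fingers": -0.7},
    {"translation": [0,1.6,-0.25],"turn": [0,0,0],"fingers": -0.7},
    {"translation": [0,2.0,-0.32],"turn": [0,0,0],"fingers": -0.7},
    {"translation": [0,2.4,-0.38],"turn": [0,0,0],"fingers": -0.7},
    {"translation": [0,2.8,-0.44],"turn": [0,0,0],"fingers": -0.7},
    {"translation": [0,3.2,-0.51],"turn": [0,0,0],"fingers": -0.7},
    {"translation": [0,3.6,-0.57],"turn": [0,0,0],"fingers": -0.7},
    {"translation": [0,4.0,-0.63],"turn": [0,0,0],"fingers": -0.7}
  ]
}}

```text
time_s: 5.65
eef_pos: [0.5363, -0.083, 0.0373]
eef_rot: [-0.0, 0.184, 0.983, -0.001]
ft_force: [-2.0, -5.7, 4.9]
gripper_width: 0.151
```

```bash
sed -i 's/(z>fl+.008)/(z>fl+.008)\&(z<fl+.064)/' tip.py; python3 -c "
from tip import *
spool('pics/scene6.png')"
```

```text
t 5.65 gutter -0.0965 -0.0002 z 0.0373 F [-2.04 -5.69  4.86] w 0.151 yawerr [-0.12  0.01  0.08]
spool gx,z [-0.0563  0.0721] n 1180 res 0.0006
```

View pics/scene6.png

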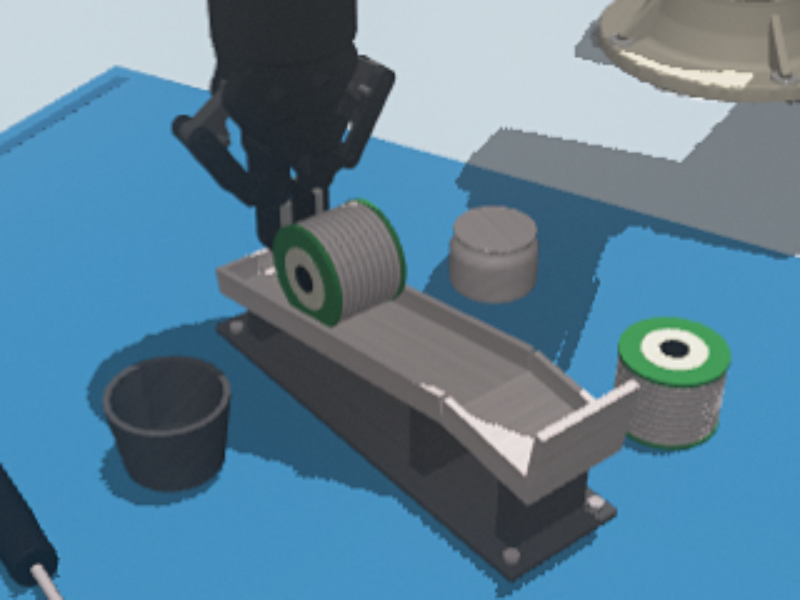

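The spool is at gutter x=-56 mm and rolling straight, but the force has risen to 6 N with a lot of finger friction. I'll lean the fingers about 10° so their face is square to the slope and the push is gentler.

{"op": "servo_tool", "data": {
  "series": [
    {"translation": [0,0.36,0.2],"turn": [-2.5,0,0],"fingers": -0.7},
    {"translation": [0,0.72,0.4],"turn": [-5,0,0],"fingers": -0.7},
    {"translation": [0,1.08,0.6],"turn": [-7.5,0,0],"fingers": -0.7},
    {"translation": [0,1.44,0.77],"turn": [-10,0,0],"fingers": -0.7},
    {"translation": [0,1.74,0.72],"turn": [-10,0,0],"fingers": -0.7},
    {"translation": [0,2.04,0.68],"turn": [-10,0,0],"fingers": -0.7},
    {"translation": [0,2.34,0.63],"turn": [-10,0,0],"fingers": -0.7}
  ]
}}

```text
time_s: 6.4
eef_pos: [0.5452, -0.0596, 0.0304]
eef_rot: [0.016, 0.183, 0.979, 0.085]
ft_force: [-1.5, -1.4, 0.8]
gripper_width: 0.149
```

```bash
python3 -c "
from tip import *
spool('pics/scene7.png')"
```

```text
t 6.4 gutter -0.0715 -0.0 z 0.0304 F [-1.52 -1.44  0.77] w 0.149 yawerr [ 9.96 -0.    0.08]
spool gx,z [-0.0385  0.0749] n 1196 res 0.0006
```

View pics/scene7.png

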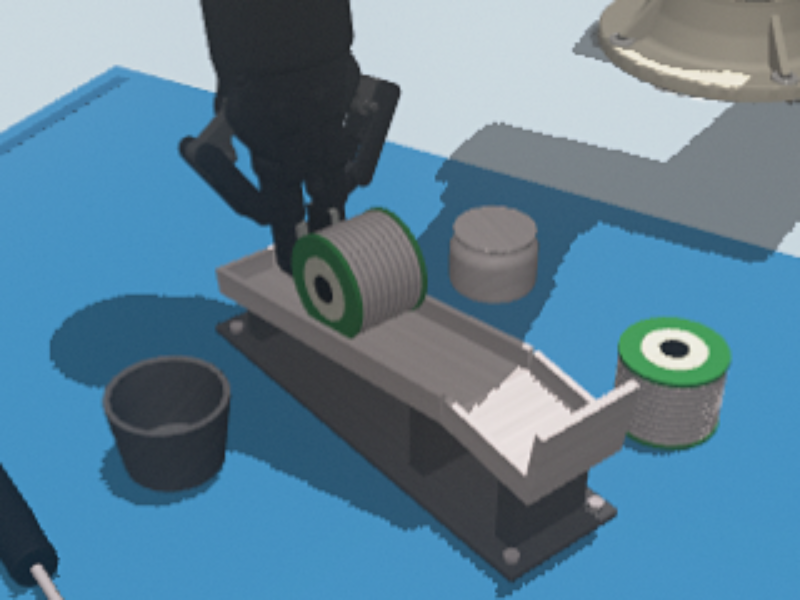

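Force has dropped to about 2 N, and the spool at (360,270) is square in the gutter. The tool's y axis now runs along the slope.

{"op": "servo_tool", "data": {
  "series": [
    {"translation": [0,0.4,0],"turn": [0,0,0],"fingers": -0.7},
    {"translation": [0,0.8,0.01],"turn": [0,0,0],"fingers": -0.7},
    {"translation": [0,1.2,0.02],"turn": [0,0,0],"fingers": -0.7},
    {"translation": [0,1.6,0.03],"turn": [0,0,0],"fingers": -0.7},
    {"translation": [0,2.0,0.03],"turn": [0,0,0],"fingers": -0.7},
    {"translation": [0,2.4,0.04],"turn": [0,0,0],"fingers": -0.7},
    {"translation": [0,2.8,0.05],"turn": [0,0,0],"fingers": -0.7},
    {"translation": [0,3.2,0.05],"turn": [0,0,0],"fingers": -0.7},
    {"translation": [0,3.6,0.06],"turn": [0,0,0],"fingers": -0.7},
    {"translation": [0,4.0,0.07],"turn": [0,0,0],"fingers": -0.7}
  ]
}}

```text
time_s: 7.45
eef_pos: [0.5595, -0.0229, 0.0367]
eef_rot: [0.016, 0.184, 0.979, 0.086]
ft_force: [-0.5, -2.4, 1.8]
gripper_width: 0.152
```

```bash
python3 -c "
from tip import *
spool('pics/scene8.png')"
```

```text
t 7.45 gutter -0.0321 0.0 z 0.0367 F [-0.53 -2.35  1.78] w 0.152 yawerr [10.   -0.01  0.07]
spool gx,z [0.0009 0.0811] n 1282 res 0.0006
```

View pics/scene8.png

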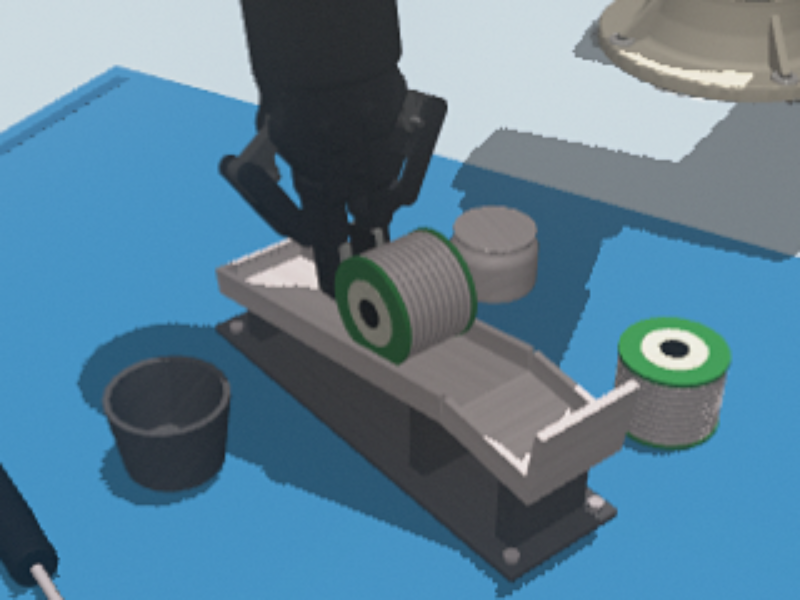

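The spool is at x≈1 mm and square in the gutter, force about 3 N. I'll repeat the same push.

{"op": "servo_tool", "data": {
  "series": [
    {"translation": [0,0.4,0],"turn": [0,0,0],"fingers": -0.7},
    {"translation": [0,0.8,0.01],"turn": [0,0,0],"fingers": -0.7},
    {"translation": [0,1.2,0.02],"turn": [0,0,0],"fingers": -0.7},
    {"translation": [0,1.6,0.03],"turn": [0,0,0],"fingers": -0.7},
    {"translation": [0,2.0,0.03],"turn": [0,0,0],"fingers": -0.7},
    {"translation": [0,2.4,0.04],"turn": [0,0,0],"fingers": -0.7},
    {"translation": [0,2.8,0.05],"turn": [0,0,0],"fingers": -0.7},
    {"translation": [0,3.2,0.05],"turn": [0,0,0],"fingers": -0.7},
    {"translation": [0,3.6,0.06],"turn": [0,0,0],"fingers": -0.7},
    {"translation": [0,4.0,0.07],"turn": [0,0,0],"fingers": -0.7}
  ]
}}

```text
time_s: 8.5
eef_pos: [0.5738, 0.0139, 0.043]
eef_rot: [0.016, 0.184, 0.979, 0.086]
ft_force: [0.1, -2.2, 0.6]
gripper_width: 0.155
```

```bash
python3 -c "
from tip import *
spool('pics/scene9.png')"
```

```text
t 8.5 gutter 0.0074 0.0001 z 0.043 F [ 0.08 -2.15  0.57] w 0.155 yawerr [10.   -0.01  0.07]
spool gx,z [0.0404 0.0874] n 1366 res 0.0006
```

View pics/scene9.png

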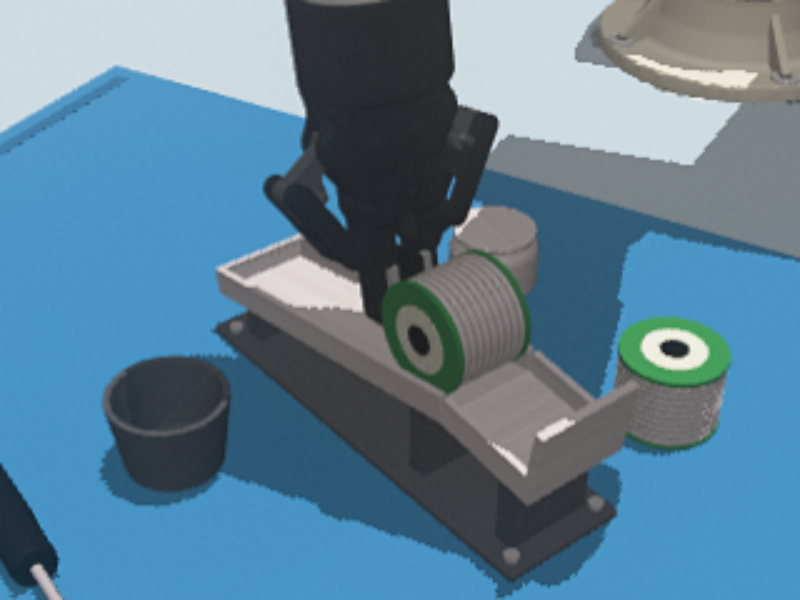

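{"op": "servo_tool", "data": {
  "series": [
    {"translation": [0,0.4,0],"turn": [0,0,0],"fingers": -0.7},
    {"translation": [0,0.8,0.01],"turn": [0,0,0],"fingers": -0.7},
    {"translation": [0,1.2,0.02],"turn": [0,0,0],"fingers": -0.7},
    {"translation": [0,1.6,0.03],"turn": [0,0,0],"fingers": -0.7},
    {"translation": [0,2.0,0.03],"turn": [0,0,0],"fingers": -0.7},
    {"translation": [0,2.4,0.04],"turn": [0,0,0],"fingers": -0.7},
    {"translation": [0,2.7,0.09],"turn": [0,0,0],"fingers": -0.7},
    {"translation": [0,3.0,0.14],"turn": [0,0,0],"fingers": -0.7},
    {"translation": [0,3.3,0.19],"turn": [0,0,0],"fingers": -0.7},
    {"translation": [0,3.6,0.25],"turn": [0,0,0],"fingers": -0.7}
  ]
}}

```text
time_s: 9.55
eef_pos: [0.5868, 0.0475, 0.0466]
eef_rot: [0.016, 0.184, 0.979, 0.086]
ft_force: [0.5, 0.7, -0.5]
gripper_width: 0.149
```

```bash
python3 -c "
from tip import *
spool('pics/scene10.png')"
```

```text
t 9.55 gutter 0.0434 0.0002 z 0.0466 F [ 0.47  0.66 -0.52] w 0.149 yawerr [ 1.002e+01 -1.000e-02  7.000e-02]
spool gx,z [0.0956 0.0877] n 1256 res 0.0006
```

View pics/scene10.png

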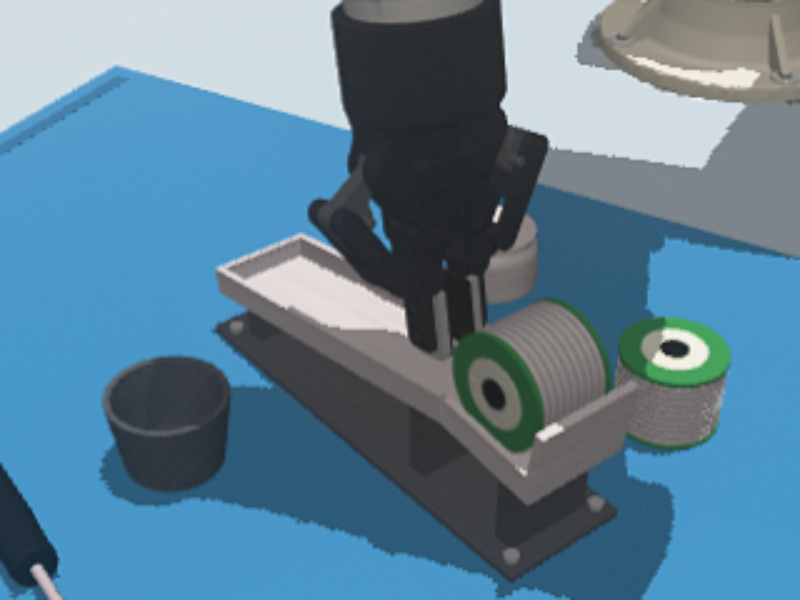

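The spool at (530,375) has gone over the crest on its own and is at x≈96 mm, with 102 mm being fully seated. I'll hold a moment as a backstop, then look again.

{"op": "servo_tool", "data": {
  "series": [
    {"translation": [0,0,0],"turn": [0,0,0],"fingers": -0.7},
    {"translation": [0,0,0],"turn": [0,0,0],"fingers": -0.7},
    {"translation": [0,0,0],"turn": [0,0,0],"fingers": -0.7},
    {"translation": [0,0,0],"turn": [0,0,0],"fingers": -0.7},
    {"translation": [0,0,0],"turn": [0,0,0],"fingers": -0.7},
    {"translation": [0,0,0],"turn": [0,0,0],"fingers": -0.7},
    {"translation": [0,0,0],"turn": [0,0,0],"fingers": -0.7},
    {"translation": [0,0,0],"turn": [0,0,0],"fingers": -0.7}
  ]
}}

```text
time_s: 10.4
eef_pos: [0.5867, 0.0471, 0.0467]
eef_rot: [0.016, 0.184, 0.979, 0.086]
ft_force: [1.2, -0.3, -0.5]
gripper_width: 0.154
```

```bash
python3 -c "
from tip import *
spool();spool()"
```

```text
t 10.4 gutter 0.043 0.0001 z 0.0467 F [ 1.19 -0.33 -0.47] w 0.154 yawerr [10.   -0.01  0.07]
spool gx,z [0.1001 0.087 ] n 967 res 0.0005
t 10.45 gutter 0.043 0.0002 z 0.0467 F [-0.66  0.18  0.44] w 0.152 yawerr [10.   -0.01  0.07]
spool gx,z [0.1003 0.087 ] n 965 res 0.0005
```

It's seated (0.100 measured, 0.102 expected when touching, unchanged between looks). Now I'll retreat back and up.

{"op": "servo_tool", "data": {
  "series": [
    {"translation": [0,-0.5,0],"turn": [0,0,0],"fingers": -0.7},
    {"translation": [0,-1,-0.5],"turn": [0,0,0],"fingers": -0.7},
    {"translation": [0,-1.5,-2],"turn": [0,0,0],"fingers": -0.7},
    {"translation": [0,-2,-4],"turn": [0,0,0],"fingers": -0.7},
    {"translation": [0,-2.5,-7],"turn": [0,0,0],"fingers": -0.7},
    {"translation": [0,-3,-10],"turn": [0,0,0],"fingers": -0.7},
    {"translation": [0,-5,-13],"turn": [0,0,0],"fingers": -0.7},
    {"translation": [0,-7,-15],"turn": [0,0,0],"fingers": -0.7},
    {"translation": [0,-9,-15],"turn": [0,0,0],"fingers": -0.7},
    {"translation": [0,-9,-15],"turn": [0,0,0],"fingers": -0.7}
  ]
}}

```text
time_s: 11.5
eef_pos: [0.5444, -0.0619, 0.1796]
eef_rot: [0.017, 0.185, 0.979, 0.086]
ft_force: [1.1, 0.4, 0.0]
gripper_width: 0.152
```

```bash
python3 -c "
from tip import *
spool('pics/scene11.png',(60,360,120,520));
W0=cloud(pickle.load(open('scene0.pkl','rb')));W=cloud(env.snapshot('scene'))
for n,xy in(('pot',(.672,-.088)),('tin',(.427,-.009)),('spare',(.496,.132))):
    for w in(W0,W):
        k=(np.hypot(w[...,0]-xy[0],w[...,1]-xy[1])<.05)&(w[...,2]>.03)&(w[...,2]<.055)&(abs((w[...,:2]-O)@EY)>.04)
        print(n,np.nanmedian(w[k],0).round(4))
spool()"
```

```text
t 11.5 gutter -0.0739 -0.0001 z 0.1796 F [1.05 0.4  0.02] w 0.152 yawerr [10.01  0.07 -0.07]
spool gx,z [0.1002 0.087 ] n 965 res 0.0005
pot [ 0.6608 -0.0796  0.0401]
pot [ 0.6609 -0.0792  0.0401]
tin [ 0.4331 -0.0074  0.0396]
tin [ 0.433  -0.0078  0.0396]
spare [0.5048 0.1351 0.0459]
spare [0.505  0.1353 0.0458]
t 11.6 gutter -0.0722 0.0002 z 0.1788 F [ 0.21  0.31 -0.79] w 0.151 yawerr [ 1.001e+01 -1.000e-02  0.000e+00]
spool gx,z [0.1003 0.087 ] n 973 res 0.0005
```

View pics/scene11.png

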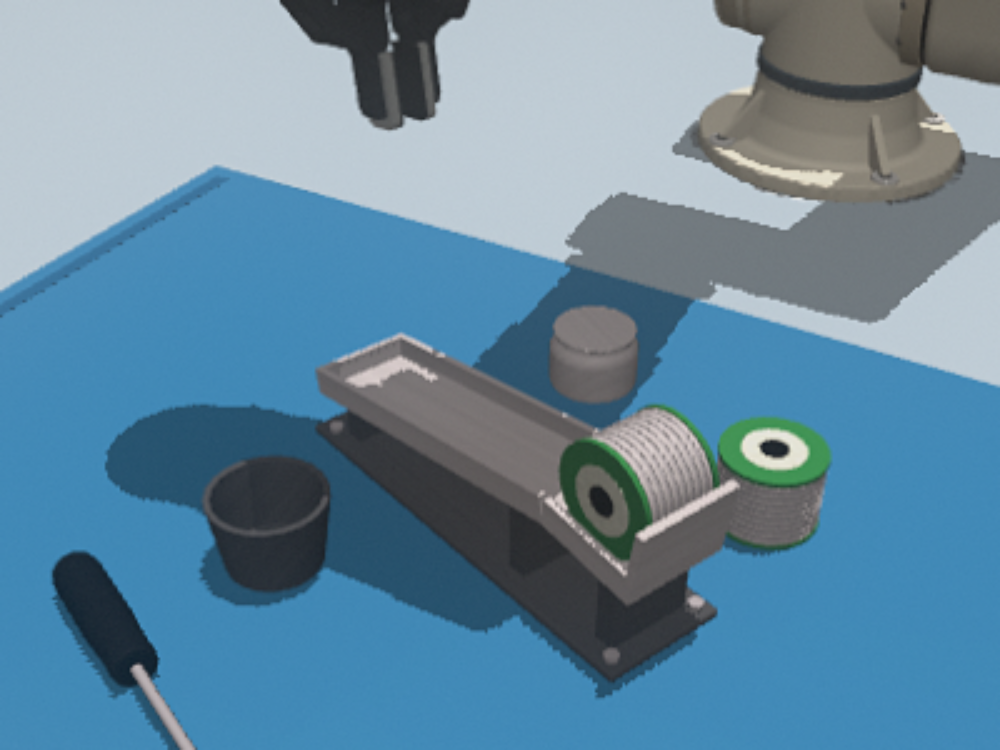

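The spool sits square against the end plate at (640,480), the hand is clear, and the other things haven't moved. Handing in.

```bash
python3 -c "
from cell import env
print(env.finish_job())"
```

```text
the job is handed in; nothing more can be done
None
```

The spool is resting in the seat against the end plate, the hand is clear, and the job was handed in at about 11.6 s. `finish_job()` gives no verdict.

**What I did:** I set the fingertips slightly apart behind the spool and rolled it up the gutter at about 40 mm/s. Part-way up I leaned the fingers back 10° because friction had pushed the force to about 8 N; it then read about 2–3 N. After the crest the spool rolled the last stretch by itself, and I held the fingers still as a backstop before pulling back and up.

**Last checks:**
- **Spool position:** its centre measured 100 mm along the gutter and 87 mm high, about 26 mm beyond the crest. About 102 and 88 mm is expected when it touches the plate, and the camera is good to about 2 mm.
- **Spool at rest:** it did not move across four looks spread over more than a second, and it looked square to the gutter by eye.
- **Things beside the gutter:** the pot, tin and spare spool were unmoved to within 1 mm. I checked the screwdriver only by eye, and the arm never went near it.

**Disagreement:** the camera showed the fingertips about 25 mm higher than the reported tool position. I used the camera's height, and the fingers never touched the lip or floor.

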